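Line up valve pistons by height for lapping

ROBOT

A 6-joint arm with a two-finger parallel gripper is mounted at the origin on the work surface. World frame = base frame: x ahead of the robot, y to its left, z up, the work surface at z = 0. Lengths are in m, angles in rad, forces in N, time in s.
With the tool pointing down it reaches from about 0.25 to 0.725 m from the base axis. Payload 4 kg.
Tool frame: the origin (TCP) lies between the finger pads; the fingertips stand 11 mm ahead of it and the grasp point (between the pads) lies 8 mm behind it (bot.tip_extent is the distance from the TCP to the fingertips, in m); z points along the fingers, y is the line along which they close (so a half turn about z gives the same grasp; the last joint's range is limited). The gripper opens to 85 mm and grips with 20 to 120 N. Pads are 22 mm wide; open, the fingers measure 114 mm over their backs; the gripper's body (76 mm by 85 mm) begins 54 mm behind the grasp point. The pads swing forward as they close: fully open they stand 13 mm farther back than shut.
Start: joints at [-1.203, 0.241, 0.005, 1.335, 0, 1.571], TCP at [0.18, -0.467, 0.242] pointing down, gripper open.
Joint ranges: [-2.72, 2.72], [-1.05, 1.87], [-1.09, 1.28], [-1.99, 2.15], [-1.42, 1.44], [-3.14, 3.14]. Speed limits (rad/s): [2.79, 2.79, 3.14, 3.14, 3.14, 3.14].

INTERFACE

Orientations are given as a unit quaternion [x, y, z, w].
In Python, from workcell import bot gives the robot as it stands. The module is installed in compiled form; this text tells all that it offers.
- The arm moves only by the tool drive_tool, never from a script. Its argument "rows" is a list of rows, each an object of numbers: "dx", "dy", "dz": the shift along the tool's x, y, z in units of 50 mm (1.0 is 50 mm); "wx", "wy", "wz": the turn, a rotation vector about the tool's x, y, z in units of 5 degrees (1.0 is 5 degrees); "hand": the finger opening in mm, from 0 to 85.4. A call has 1 to 20 rows; each row is the pose to reach, as a shift and turn from the pose commanded when the call began, along the tool's axes at that moment; what a row does not reach only later rows make up. A row lasts 1/10 s, in which the tool goes at most 50 mm and 8.59 degrees, less where a joint would pass 70% of its speed; a pose out of reach is approached as far as the arm can. A call with a gripper value outside its range is refused whole. The fingers move at their own pace and stop on an object; the grip force is fixed at half the most. Time passes only in rows, so rows that repeat a pose let the fingers close. It gives the time, the measured TCP pose, the force, the opening and the grip force at its end, in the units of the state.
- bot.get_obs(): the state, without advancing time (a new reading comes with each control period).
- bot.camera(name): name is "scene" or "top" or "wrist"; returns the picture (480x640x3 uint8, red, green, blue); there is no depth.
- bot.get_calibration(name): a dict with "vfov" (degrees; the focal length in pixels is half the picture's height over the tangent of half this angle, whatever the lens; pixels are square), "cx", "cy" (the principal point, pixels), "k1" (the pictures are not rectified: a ray, as slopes to the right and down, at radius r is drawn at 1 + k1 r^2 times it, then the intrinsics apply), "origin" and "rotation" of the camera in the world; the wrist camera has in their place "mount" (4x4, takes a point from camera to tool coordinates, whose origin is the TCP and whose axes are the flange's). Camera axes: x right, y up, looking along -z (the intrinsics and any distortion apply to the point x, -y, -z); pixel columns grow to the right and rows downward; lengths in m; the calibration is good to about 2 mm. A picture is of the moment at which its call begins: read the wrist's pose just before it. get_calibration takes no time and is no camera call.
- bot.job_done(): hands the job in; it is judged then, once.
Trained networks look in the newest picture that a camera, given by its name, has taken for a name from the list of things; names that differ only in an ending like _2 or _b are one class to them, and where a whole thing is asked for, a point or a joint stands for the part that bears it (a point fixed in the world has none). Each returns a list of dicts, best first, with "score" (0 to 1); they miss things now and then, are a little off and sometimes report something else, mostly with a low value. They report only what shows in the picture. A call takes as long as a camera call.
- bot.look_for(camera, thing): "extent" ([centre column, centre row, width, height] in pixels, round what is visible of it).
- bot.outline_of(camera, thing): "region" (480x640 bool, what is visible of it) and "extent" ([centre column, centre row, width, height] in pixels, round what is visible of it).
The state is a dict: "clock": time; "joint_pos": joint angles; "joint_vel": joint speeds; "tau": joint torques, N m; "eef_pos": TCP position; "tool_rot": TCP orientation; "ft_force": force on the tool from outside, world axes, zero at the start; "ft_torque": the same for the moment, N m; "grip_width": finger opening in m; "grasp_force": force on a finger pad.
Only numpy, scipy, OpenCV 4.12 (cv2) and the standard library are available. Lean on these libraries where they do the work, as an engineer would, in place of code of your own. Each camera call takes 0.05 s, during which the arm holds its last target. There are 200 camera calls.

TASK

Stand the four brass valve pistons upright on the green discs of the board, one centred on each disc, in order of height: the shortest next to the pearl-inlaid finger button and the tallest at the far end of the row. Set each one down rather than dropping it, and leave the bore gauge where it lies.

Things in the scene. Friction and masses are not known exactly. Their poses are not given: they have to be found in the camera images.
- piston_a: the shortest and thinnest of the four loose brass valve pistons: an upright brass cylinder 20 mm in diameter and 44 mm tall with dark round ports in its side, topped by a thin steel stem 8 mm in diameter and 14 mm tall (58 mm in all), about 60 g. Starts upright on the bench. Origin: centre of its underside; z up its axis; yaw does not matter.
- piston_b: the second shortest of the four loose brass valve pistons: an upright brass cylinder 24 mm in diameter and 58 mm tall with dark round ports in its side, topped by a thin steel stem 8 mm in diameter and 14 mm tall (72 mm in all), about 90 g. Starts upright on the bench. Origin: centre of its underside; z up its axis; yaw does not matter.
- piston_c: the second tallest of the four loose brass valve pistons: an upright brass cylinder 28 mm in diameter and 72 mm tall with dark round ports in its side, topped by a thin steel stem 8 mm in diameter and 14 mm tall (86 mm in all), about 140 g. Starts upright on the bench. Origin: centre of its underside; z up its axis; yaw does not matter.
- piston_d: the tallest and thickest of the four loose brass valve pistons: an upright brass cylinder 32 mm in diameter and 86 mm tall with dark round ports in its side, topped by a thin steel stem 8 mm in diameter and 14 mm tall (100 mm in all), about 200 g. Starts upright on the bench. Origin: centre of its underside; z up its axis; yaw does not matter.
- mark_p: one of four identical fixed green discs, 56 mm across and 2 mm thick, in a row 70 to 90 mm apart along a fixed oak board (8 mm thick, 75 mm wide, 460 mm long). Origin: centre of its underside, 8 mm above the bench; a piston stood on it has its underside 10 mm above the bench. The names do not follow the order in the row.
- mark_q: one of four identical fixed green discs, 56 mm across and 2 mm thick, in a row 70 to 90 mm apart along a fixed oak board (8 mm thick, 75 mm wide, 460 mm long). Origin: centre of its underside, 8 mm above the bench; a piston stood on it has its underside 10 mm above the bench. The names do not follow the order in the row.
- mark_r: one of four identical fixed green discs, 56 mm across and 2 mm thick, in a row 70 to 90 mm apart along a fixed oak board (8 mm thick, 75 mm wide, 460 mm long). Origin: centre of its underside, 8 mm above the bench; a piston stood on it has its underside 10 mm above the bench. The names do not follow the order in the row.
- mark_s: one of four identical fixed green discs, 56 mm across and 2 mm thick, in a row 70 to 90 mm apart along a fixed oak board (8 mm thick, 75 mm wide, 460 mm long). Origin: centre of its underside, 8 mm above the bench; a piston stood on it has its underside 10 mm above the bench. The names do not follow the order in the row.
- pearl: the fixed pearl-inlaid finger button: a white disc in a brass rim (26 mm across) on a dark block 36 mm square, at one end of the same board, in line with the row, 80 to 90 mm from the nearest disc's centre; its top is 23 mm above its origin, the centre of the block's underside, 8 mm above the bench. The other end has a like block with a black cap; which end is which varies.
- gauge: the loose steel bore gauge with a black grip, lying to the robot's right on the bench beyond the end of the board, its length roughly along x: about 185 mm long, 36 mm wide at its measuring head (at +x), 24 mm high. Origin: middle of its underside. It is to be left alone.

How it is judged:
At the end, for the whole second after the job is handed in: Each piston stands upright (within 0.1 rad), released and at rest, on a green disc with its axis within 12 mm of the disc's centre; counted from the pearl button the order is shortest, second shortest, second tallest, tallest; the bore gauge is within 20 mm of where it was ((horizontal distance between piston_a and mark_p below 0.012 m or horizontal distance between piston_a and mark_q below 0.012 m or horizontal distance between piston_a and mark_r below 0.012 m or horizontal distance between piston_a and mark_s below 0.012 m) and horizontal distance between piston_a and pearl between 0.055 and 0.115 m and height (world z) of piston_a between 0.006 and 0.014 m and angle between each of piston_a, piston_b, piston_c, piston_d's own z axis and vertical below 0.1 rad and linear speed of each of piston_a, piston_b, piston_c, piston_d below 0.02 m/s and angular speed of each of piston_a, piston_b, piston_c, piston_d below 0.2 rad/s and (horizontal distance between piston_b and mark_p below 0.012 m or horizontal distance between piston_b and mark_q below 0.012 m or horizontal distance between piston_b and mark_r below 0.012 m or horizontal distance between piston_b and mark_s below 0.012 m) and horizontal distance between piston_b and pearl between 0.135 and 0.195 m and height (world z) of piston_b between 0.006 and 0.014 m and (horizontal distance between piston_c and mark_p below 0.012 m or horizontal distance between piston_c and mark_q below 0.012 m or horizontal distance between piston_c and mark_r below 0.012 m or horizontal distance between piston_c and mark_s below 0.012 m) and horizontal distance between piston_c and pearl between 0.215 and 0.275 m and height (world z) of piston_c between 0.006 and 0.014 m and (horizontal distance between piston_d and mark_p below 0.012 m or horizontal distance between piston_d and mark_q below 0.012 m or horizontal distance between piston_d and mark_r below 0.012 m or horizontal distance between piston_d and mark_s below 0.012 m) and horizontal distance between piston_d and pearl between 0.295 and 0.355 m and height (world z) of piston_d between 0.006 and 0.014 m and distance of gauge from where it was at the start of the episode below 0.02 m); the robot touches nothing.
It fails at once if a piston is let go and falls while its underside is more than 40 mm above the bench (30 mm above the discs) ((contact force between piston_a and the fingers below 0.01 N and height (world z) of piston_a above 0.04 m and linear speed of piston_a above 0.2 m/s) or (contact force between piston_b and the fingers below 0.01 N and height (world z) of piston_b above 0.04 m and linear speed of piston_b above 0.2 m/s) or (contact force between piston_c and the fingers below 0.01 N and height (world z) of piston_c above 0.04 m and linear speed of piston_c above 0.2 m/s) or (contact force between piston_d and the fingers below 0.01 N and height (world z) of piston_d above 0.04 m and linear speed of piston_d above 0.2 m/s)).
It fails at once if the bore gauge is moved by more than 20 mm (distance of gauge from where it was at the start of the episode above 0.02 m).
It also fails if it takes over 96 s, if anything falls off the work surface, if the arm or the gripper's body presses on something with over 40 N, if the wrist force passes 120 N, or if a joint passes its speed limit or range.

## Working session

There is one attempt and no reset: what is moved stays moved. The work goes in short steps, Python scripts to look and compute and a tool call to move; the robot and the scene stay as the last step left them, time stands still between calls to the robot, and variables do not carry over. Pictures are saved under pics/ and viewed, at most 14 in all, crops included, and the job is handed in when it is done.

Besides the shell and the picture viewer there is one more tool, called by a JSON object that holds its "fn" and its "kwargs". drive_tool: Moves the arm, as the interface text tells. Its arguments: {"type":"object","properties":{"rows":{"type":"array","items":{"type":"object","properties":{"dx":{"type":"number"},"dy":{"type":"number"},"dz":{"type":"number"},"wx":{"type":"number"},"wy":{"type":"number"},"wz":{"type":"number"},"hand":{"type":"number"}}}}},"required":["rows"]}

```bash
mkdir -p pics
python3 - <<'E'
from workcell import bot
import cv2,numpy as np
o=bot.get_obs();print({k:np.round(v,3).tolist() for k,v in o.items()})
for n in("scene","top"):
    print(n,bot.get_calibration(n)); cv2.imwrite(f"pics/{n}0.png",bot.camera(n)[:,:,::-1])
    for t in("piston_a","piston_b","piston_c","piston_d","mark_p","pearl","gauge"):
        print(t,[(round(d["score"],2),np.round(d["extent"]).tolist()) for d in bot.look_for(n,t)][:6])
print(bot.get_calibration("wrist"))
E
```

```text
{'clock': 0.0, 'joint_pos': [-1.203, 0.241, 0.004, 1.335, 0.0, 1.571], 'joint_vel': [-0.002, -0.0, 0.001, -0.0, -0.0, 0.001], 'tau': [-0.001, -37.232, 25.241, 0.017, -0.0, 0.0], 'eef_pos': [0.18, -0.466, 0.241], 'tool_rot': [0.983, 0.183, -0.0, -0.001], 'ft_force': [-0.186, 0.42, 0.372], 'ft_torque': [0.022, -0.046, -0.021], 'grasp_force': 0.0, 'grip_width': 0.085}
scene {'vfov': 53.245203700756825, 'cx': 312.04812303590364, 'cy': 238.8891733553462, 'k1': 0.0048273844377276645, 'origin': array([1.05125255, 0.12446227, 0.79264024]), 'rotation': array([0.17048048, 0.2379759 , 0.78073903, 0.55204207])}
piston_a [(0.86, [225.0, 180.0, 19.0, 27.0]), (0.85, [328.0, 184.0, 20.0, 38.0]), (0.74, [408.0, 211.0, 12.0, 20.0]), (0.71, [495.0, 239.0, 26.0, 29.0])]
piston_b [(0.86, [225.0, 180.0, 19.0, 27.0]), (0.85, [328.0, 184.0, 20.0, 38.0]), (0.74, [408.0, 211.0, 12.0, 20.0]), (0.71, [495.0, 239.0, 26.0, 29.0])]
piston_c [(0.86, [225.0, 180.0, 19.0, 27.0]), (0.85, [328.0, 184.0, 20.0, 38.0]), (0.74, [408.0, 211.0, 12.0, 20.0]), (0.71, [495.0, 239.0, 26.0, 29.0])]
piston_d [(0.86, [225.0, 180.0,
[... 1216 characters left out ...]
0])]
mark_p [(0.91, [372.0, 210.0, 31.0, 30.0]), (0.88, [327.0, 208.0, 28.0, 29.0]), (0.65, [281.0, 198.0, 35.0, 26.0]), (0.59, [237.0, 192.0, 28.0, 26.0])]
pearl [(0.63, [196.0, 182.0, 23.0, 24.0])]
gauge [(0.72, [501.0, 185.0, 18.0, 96.0])]
{'vfov': 62.40920406620697, 'cx': 312.6665688501962, 'cy': 254.24874227871322, 'k1': -0.02341961583823739, 'mount': array([[ 1.03031929e-03,  9.47965434e-01,  3.18371599e-01,
         8.13452840e-02],
       [ 9.99999196e-01, -7.41161890e-04, -1.02937135e-03,
         1.61775663e-04],
       [-7.39843566e-04,  3.18372403e-01, -9.47965435e-01,
        -1.31898776e-01],
       [ 0.00000000e+00,  0.00000000e+00,  0.00000000e+00,
         1.00000000e+00]])}
```

View pics/top0.png

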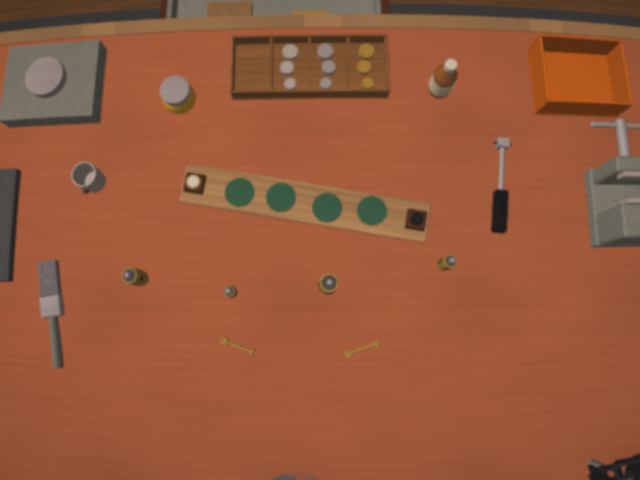

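View pics/scene0.png

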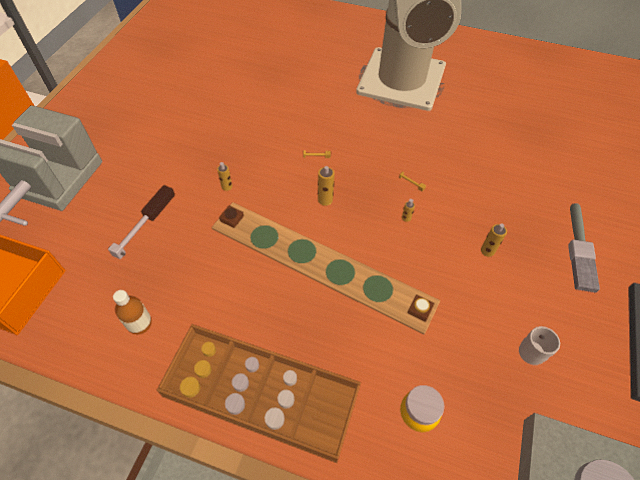

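The top view shows the pearl at (195,182) on the left and the discs at (239,192), (281,197), (327,207) and (372,210). The pistons are at (134,276), (229,292), (329,283) and (448,262), with the gauge at (501,185). By size in the scene view, those at scene (408,211), (225,180), (495,239) and (328,184) look like a, b, c and d.

```bash
cat > h.py <<'E'
from workcell import bot
import numpy as np, cv2
from scipy.spatial.transform import Rotation as R
def cam(n,obs=None):
    c=bot.get_calibration(n)
    if n=="wrist":
        o=obs or bot.get_obs(); T=R.from_quat(o["tool_rot"]).as_matrix(); m=c["mount"]
        return c,T@m[:3,:3],o["eef_pos"]+T@m[:3,3]
    return c,R.from_quat(c["rotation"]).as_matrix(),c["origin"]
def K(c):
    f=240/np.tan(np.radians(c["vfov"]/2)); return np.array([[f,0,c["cx"]],[0,f,c["cy"]],[0,0,1]]),np.array([c["k1"],0,0,0,0.])
def unproj(n,px,z,obs=None):
    c,Rm,t=cam(n,obs); k,d=K(c)
    u=cv2.undistortPoints(np.array([[px]],float),k,d)[0,0]
    r=Rm@np.array([u[0],-u[1],-1]); return (t+r*(z-t[2])/r[2])[:2]
def proj(n,P,obs=None):
    c,Rm,t=cam(n,obs); k,d=K(c)
    q=((np.atleast_2d(P)-t)@Rm)*[1,-1,-1]
    return cv2.projectPoints(q,np.zeros(3),np.zeros(3),k,d)[0][:,0]
DIM={"a":(.010,.044),"b":(.012,.058),"c":(.014,.072),"d":(.016,.086)}
def model(p,x,y,z0=0):
    r,h=DIM[p]; a=np.linspace(0,2*np.pi,24,endpoint=False); cs=np.c_[np.cos(a),np.sin(a)]
    return np.vstack([np.c_[cs*q+[x,y],np.full(24,z+z0)] for q,z in((r,0),(r,h),(.004,h+.014))])
def box(n,p,x,y,z0=0,obs=None):
    P=proj(n,model(p,x,y,z0),obs); return np.r_[(P.max(0)+P.min(0))/2,P.max(0)-P.min(0)]
def fit(n,p,ext,x0,z0=0,obs=None):
    from scipy.optimize import least_squares
    s=least_squares(lambda v:(box(n,p,v[0],v[1],z0,obs)-ext)[:2],x0); return s.x,box(n,p,*s.x,z0,obs)[2:]
def go(x,y,z,yaw_deg=None):
    "shift in tool units to TCP target; yaw = heading of tool x, tool pointing down"
    o=bot.get_obs(); T=R.from_quat(o["tool_rot"])
    d=T.inv().apply(np.array([x,y,z])-o["eef_pos"])/.05
    w=np.zeros(3)
    if yaw_deg is not None:
        a=np.radians(yaw_deg); D=np.array([[np.cos(a),np.sin(a),0],[np.sin(a),-np.cos(a),0],[0,0,-1]])
        w=np.degrees((T.inv()*R.from_matrix(D)).as_rotvec())/5
    return np.round(d,3),np.round(w,2)
E
python3 - <<'E'
from h import *
E={"top":{"a":(229,292,15,18),"b":(448,264,22,13),"c":(134,275,25,17),"d":(329,282,19,23)},
"scene":{"a":(408,211,12,20),"b":(225,180,19,27),"c":(495,239,26,29),"d":(328,184,20,38)}}
for p in "abcd":
    for n in E:
        s,w=fit(n,p,np.array(E[n][p],float)[:2] if 0 else np.array(E[n][p],float),[.3,0]); print(p,n,s.round(4),w.round(),E[n][p][2:])
for n,M in {"top":[(196,182,.03),(237,192),(281,198),(327,208),(372,210)],"scene":[(378,287),(342,273),(302,251),(263,238)]}.items():
    for m in M: print(n,m,unproj(n,m[:2],m[2] if len(m)>2 else .010).round(4))
print(unproj("top",(501,185),.012))
E
```

```text
a top [0.4304 0.1147] [15. 13.] (15, 18)
a scene [0.4331 0.1147] [14. 23.] (12, 20)
b top [ 0.4754 -0.2729] [21. 17.] (22, 13)
b scene [ 0.487  -0.2644] [16. 29.] (19, 27)
c top [0.4594 0.283 ] [28. 19.] (25, 17)
c scene [0.453  0.2855] [27. 33.] (26, 29)
d top [ 0.4449 -0.0604] [20. 22.] (19, 23)
d scene [ 0.4359 -0.0557] [17. 40.] (20, 38)
top (196, 182, 0.03) [0.6291 0.1771]
top (237, 192) [0.6141 0.1046]
top (281, 198) [0.6019 0.0236]
top (327, 208) [ 0.5825 -0.0602]
top (372, 210) [ 0.5781 -0.1421]
scene (378, 287) [0.6121 0.1018]
scene (342, 273) [0.6059 0.0302]
scene (302, 251) [ 0.5849 -0.0577]
scene (263, 238) [ 0.582  -0.1407]
[ 0.62388632 -0.386272  ]
```

```bash
python3 -c "
from h import *
print(go(.5,.07,.3,82.3))"
```

```text
(array([ 9.834, -7.711, -1.154]), array([  0.  ,   0.  , -12.25]))
```

{"fn": "drive_tool", "kwargs": {"rows": [{"dz": -1.15},{"dx": 9.83,"dy": -7.71,"dz": -1.15,"wz": -12.25},{"dx": 9.83,"dy": -7.71,"dz": -1.15,"wz": -12.25},{"dx": 9.83,"dy": -7.71,"dz": -1.15,"wz": -12.25},{"dx": 9.83,"dy": -7.71,"dz": -1.15,"wz": -12.25},{"dx": 9.83,"dy": -7.71,"dz": -1.15,"wz": -12.25},{"dx": 9.83,"dy": -7.71,"dz": -1.15,"wz": -12.25},{"dx": 9.83,"dy": -7.71,"dz": -1.15,"wz": -12.25},{"dx": 9.83,"dy": -7.71,"dz": -1.15,"wz": -12.25},{"dx": 9.83,"dy": -7.71,"dz": -1.15,"wz": -12.25},{"dx": 9.83,"dy": -7.71,"dz": -1.15,"wz": -12.25},{"dx": 9.83,"dy": -7.71,"dz": -1.15,"wz": -12.25},{"dx": 9.83,"dy": -7.71,"dz": -1.15,"wz": -12.25},{"dx": 9.83,"dy": -7.71,"dz": -1.15,"wz": -12.25},{"dx": 9.83,"dy": -7.71,"dz": -1.15,"wz": -12.25},{"dx": 9.83,"dy": -7.71,"dz": -1.15,"wz": -12.25}]}}

```text
invalid input at $.rows[0]: expected keys dx, dy, dz, wx, wy, wz, hand
```

```bash
cat > look.py <<'E'
from h import *
import sys
o=bot.get_obs(); print(round(o["clock"],2),np.round(o["eef_pos"],4),np.round(o["tool_rot"],3),o["grip_width"])
im=bot.camera("wrist"); cv2.imwrite(f"pics/{sys.argv[1]}.png",im[:,:,::-1])
for d in bot.outline_of("wrist","mark_p")[:6]:
    print("mark",round(d["score"],2),np.round(d["extent"]),unproj("wrist",d["extent"][:2],.010,o).round(4))
print("pearl",[(round(d["score"],2),unproj("wrist",d["extent"][:2],.031,o).round(4)) for d in bot.look_for("wrist","pearl")])
for d in bot.outline_of("wrist","piston_a")[:6]:
    e=np.array(d["extent"]); g=unproj("wrist",e[:2],.03,o)
    print("piston",round(d["score"],2),e.round())
    for p in "abcd":
        s,w=fit("wrist",p,e,g,0,o); print("   ",p,s.round(4),w.round())
E
python3 look.py w1
```

```text
0.8 [ 0.1798 -0.4666  0.2423] [0.983 0.183 0.    0.   ] 0.08518104268943338
pearl []
```

View pics/w1.png

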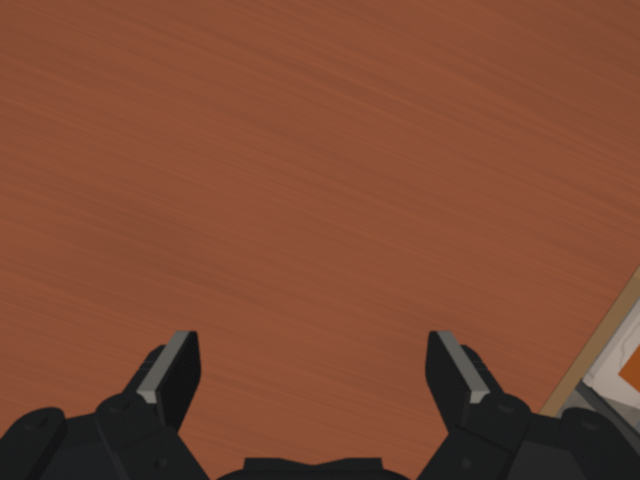

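The move was refused because every key is required, so this picture shows only bare bench. I'll resend it with all keys.

{"fn": "drive_tool", "kwargs": {"rows": [{"dx": 0,"dy": 0,"dz": -1.15,"wx": 0,"wy": 0,"wz": 0,"hand": 85},{"dx": 9.83,"dy": -7.71,"dz": -1.15,"wx": 0,"wy": 0,"wz": -12.25,"hand": 85},{"dx": 9.83,"dy": -7.71,"dz": -1.15,"wx": 0,"wy": 0,"wz": -12.25,"hand": 85},{"dx": 9.83,"dy": -7.71,"dz": -1.15,"wx": 0,"wy": 0,"wz": -12.25,"hand": 85},{"dx": 9.83,"dy": -7.71,"dz": -1.15,"wx": 0,"wy": 0,"wz": -12.25,"hand": 85},{"dx": 9.83,"dy": -7.71,"dz": -1.15,"wx": 0,"wy": 0,"wz": -12.25,"hand": 85},{"dx": 9.83,"dy": -7.71,"dz": -1.15,"wx": 0,"wy": 0,"wz": -12.25,"hand": 85},{"dx": 9.83,"dy": -7.71,"dz": -1.15,"wx": 0,"wy": 0,"wz": -12.25,"hand": 85},{"dx": 9.83,"dy": -7.71,"dz": -1.15,"wx": 0,"wy": 0,"wz": -12.25,"hand": 85},{"dx": 9.83,"dy": -7.71,"dz": -1.15,"wx": 0,"wy": 0,"wz": -12.25,"hand": 85},{"dx": 9.83,"dy": -7.71,"dz": -1.15,"wx": 0,"wy": 0,"wz": -12.25,"hand": 85},{"dx": 9.83,"dy": -7.71,"dz": -1.15,"wx": 0,"wy": 0,"wz": -12.25,"hand": 85},{"dx": 9.83,"dy": -7.71,"dz": -1.15,"wx": 0,"wy": 0,"wz": -12.25,"hand": 85},{"dx": 9.83,"dy": -7.71,"dz": -1.15,"wx": 0,"wy": 0,"wz": -12.25,"hand": 85},{"dx": 9.83,"dy": -7.71,"dz": -1.15,"wx": 0,"wy": 0,"wz": -12.25,"hand": 85},{"dx": 9.83,"dy": -7.71,"dz": -1.15,"wx": 0,"wy": 0,"wz": -12.25,"hand": 85}]}}

```text
clock: 2.6
eef_pos: [0.4996, 0.0701, 0.2994]
tool_rot: [0.752, 0.659, -0.001, -0.0]
ft_force: [-0.5, -0.8, -0.4]
grip_width: 0.085
grasp_force: 0.0
```

```bash
python3 look.py w2
```

```text
2.6 [0.4996 0.0701 0.2994] [ 0.752  0.659 -0.001 -0.   ] 0.08499507594173458
mark 0.83 [419. 157.  55.  56.] [0.6147 0.1012]
mark 0.77 [399. 299.  49.  41.] [ 0.5844 -0.0574]
mark 0.65 [414. 229.  50.  45.] [0.6053 0.0247]
mark 0.62 [276. 331.  38.  66.] [ 0.4353 -0.081 ]
pearl [(0.98, array([0.6273, 0.1816]))]
piston 0.75 [275. 334.  38.  61.]
    a [ 0.4363 -0.0751] [20. 36.]
    b [ 0.4379 -0.0715] [25. 45.]
    c [ 0.4396 -0.0675] [30. 54.]
    d [ 0.4416 -0.0627] [36. 65.]
piston 0.69 [330. 449.  21.  18.]
    a [ 0.4784 -0.2518] [16. 43.]
    b [ 0.4787 -0.2448] [20. 54.]
    c [ 0.4789 -0.2376] [24. 65.]
    d [ 0.4791 -0.2301] [28. 76.]
piston 0.56 [242. 173.  27.  25.]
    a [0.433  0.1111] [27. 25.]
    b [0.4349 0.1121] [34. 31.]
    c [0.4369 0.1132] [41. 38.]
    d [0.439  0.1143] [48. 44.]
```

View pics/w2.png

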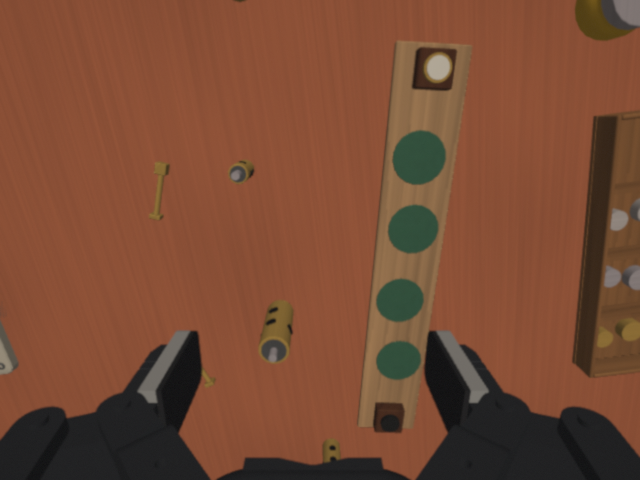

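The wrist view shows the four discs at (419,157), (413,229), (400,300) and (398,360), a at (241,171), d at (276,332) and the pearl at (438,67). I'll refine the disc centres by colour.

Run:
```python
from h import *
o=bot.get_obs()
for n,f in(("wrist","w2"),("top","top0"),("scene","scene0")):
    h=cv2.cvtColor(cv2.imread(f"pics/{f}.png"),cv2.COLOR_BGR2HSV)
    m=cv2.inRange(h,(60,70,20),(95,255,200))
    N,L,st,ce=cv2.connectedComponentsWithStats(m)
    for i in range(1,N):
        if st[i,4]>250: print(n,st[i].tolist(),ce[i].round(1),unproj(n,ce[i],.010,o).round(4))
print(go(.442,-.062,.16))
```

```text
wrist [394, 132, 50, 51, 2046] [418.6 157.1] [0.6148 0.0995]
wrist [389, 206, 48, 46, 1727] [412.7 228.5] [0.6044 0.0234]
wrist [377, 280, 45, 41, 1416] [399.5 299.8] [ 0.5844 -0.0609]
wrist [377, 342, 43, 36, 1191] [398.1 359.9] [ 0.5775 -0.1426]
top [227, 179, 26, 26, 531] [239.2 191.9] [0.6142 0.1005]
top [268, 184, 27, 27, 547] [280.6 197. ] [0.6037 0.0243]
top [314, 194, 27, 27, 560] [326.7 207.2] [ 0.584  -0.0597]
top [358, 198, 27, 26, 553] [371.4 210.4] [ 0.5774 -0.141 ]
(array([-2.745, -0.782,  2.802]), array([0., 0., 0.]))
```

{"fn": "drive_tool", "kwargs": {"rows": [{"dx": -2.75,"dy": -0.78,"dz": 2.0,"wx": 0,"wy": 0,"wz": 0,"hand": 85},{"dx": -2.75,"dy": -0.78,"dz": 2.8,"wx": 0,"wy": 0,"wz": 0,"hand": 85},{"dx": -2.75,"dy": -0.78,"dz": 2.8,"wx": 0,"wy": 0,"wz": 0,"hand": 85},{"dx": -2.75,"dy": -0.78,"dz": 2.8,"wx": 0,"wy": 0,"wz": 0,"hand": 85},{"dx": -2.75,"dy": -0.78,"dz": 2.8,"wx": 0,"wy": 0,"wz": 0,"hand": 85},{"dx": -2.75,"dy": -0.78,"dz": 2.8,"wx": 0,"wy": 0,"wz": 0,"hand": 85}]}}

```text
clock: 3.4
eef_pos: [0.4416, -0.0624, 0.1595]
tool_rot: [0.754, 0.657, -0.0, -0.001]
ft_force: [0.3, -0.0, 0.5]
grip_width: 0.085
grasp_force: 0.0
```

```bash
python3 look.py w3
```

```text
3.4 [ 0.4416 -0.0624  0.1595] [ 0.754  0.657 -0.    -0.001] 0.08503434454191681
mark 0.7 [495. 310.  70.  60.] [ 0.5756 -0.1414]
mark 0.69 [507. 206.  76.  70.] [ 0.5838 -0.058 ]
mark 0.67 [314. 255.  59.  83.] [ 0.44   -0.0763]
mark 0.63 [541.  79.  86.  88.] [0.6052 0.0249]
pearl []
piston 0.66 [387. 452.  33.  39.]
    a [ 0.4792 -0.2537] [32. 67.]
    b [ 0.4779 -0.2459] [41. 84.]
    c [ 0.4766 -0.2376] [ 50. 102.]
    d [ 0.4751 -0.2289] [ 59. 122.]
piston 0.58 [314. 255.  59.  86.]
    a [ 0.4405 -0.0709] [30. 46.]
    b [ 0.4409 -0.0678] [38. 59.]
    c [ 0.4414 -0.0645] [47. 73.]
    d [ 0.4418 -0.0608] [57. 87.]
```

View pics/w3.png

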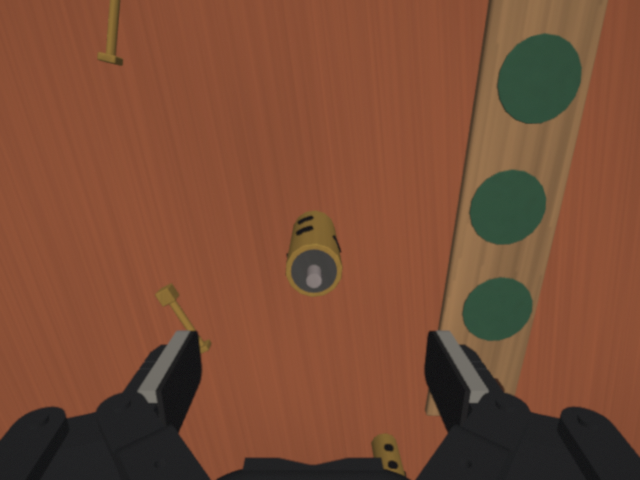

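The wrist view shows d at (314,255), and its size matches the fit at (0.4418, -0.0608). It is almost exactly under the gripper, so I can descend and grip.

{"fn": "drive_tool", "kwargs": {"rows": [{"dx": 0.03,"dy": 0,"dz": 1.0,"wx": 0,"wy": 0,"wz": 0,"hand": 85},{"dx": 0.03,"dy": 0,"dz": 1.6,"wx": 0,"wy": 0,"wz": 0,"hand": 85},{"dx": 0.03,"dy": 0,"dz": 2.0,"wx": 0,"wy": 0,"wz": 0,"hand": 85},{"dx": 0.03,"dy": 0,"dz": 2.0,"wx": 0,"wy": 0,"wz": 0,"hand": 85},{"dx": 0.03,"dy": 0,"dz": 2.0,"wx": 0,"wy": 0,"wz": 0,"hand": 50},{"dx": 0.03,"dy": 0,"dz": 2.0,"wx": 0,"wy": 0,"wz": 0,"hand": 40},{"dx": 0.03,"dy": 0,"dz": 2.0,"wx": 0,"wy": 0,"wz": 0,"hand": 20},{"dx": 0.03,"dy": 0,"dz": 2.0,"wx": 0,"wy": 0,"wz": 0,"hand": 20},{"dx": 0.03,"dy": 0,"dz": 2.0,"wx": 0,"wy": 0,"wz": 0,"hand": 20},{"dx": 0.03,"dy": 0,"dz": 2.0,"wx": 0,"wy": 0,"wz": 0,"hand": 20},{"dx": 0.03,"dy": 0,"dz": 2.0,"wx": 0,"wy": 0,"wz": 0,"hand": 20},{"dx": 0.03,"dy": 0,"dz": 2.0,"wx": 0,"wy": 0,"wz": 0,"hand": 20}]}}

```text
clock: 4.8
eef_pos: [0.4438, -0.0597, 0.0611]
tool_rot: [0.753, 0.658, 0.001, 0.001]
ft_force: [-1.6, 1.1, 5.0]
grip_width: 0.0306
grasp_force: 58.7
```

```bash
python3 -c "
from h import *
o=bot.get_obs();print(o['grip_width'],o['grasp_force'],o['eef_pos'])
z=o['eef_pos'][2]
print(go(.5775,-.142,z+.05),go(.5775,-.142,z+.010))"
```

```text
0.030631158498693765 58.712525367736816 [ 0.44375754 -0.05974917  0.06113337]
(array([-1.273,  2.873, -0.994]), array([0., 0., 0.])) (array([-1.273,  2.871, -0.194]), array([0., 0., 0.]))
```

{"fn": "drive_tool", "kwargs": {"rows": [{"dx": 0,"dy": 0,"dz": -0.5,"wx": 0,"wy": 0,"wz": 0,"hand": 20},{"dx": 0,"dy": 0,"dz": -1.0,"wx": 0,"wy": 0,"wz": 0,"hand": 20},{"dx": -0.4,"dy": 0.9,"dz": -1.0,"wx": 0,"wy": 0,"wz": 0,"hand": 20},{"dx": -0.8,"dy": 1.8,"dz": -1.0,"wx": 0,"wy": 0,"wz": 0,"hand": 20},{"dx": -1.1,"dy": 2.5,"dz": -1.0,"wx": 0,"wy": 0,"wz": 0,"hand": 20},{"dx": -1.27,"dy": 2.87,"dz": -1.0,"wx": 0,"wy": 0,"wz": 0,"hand": 20},{"dx": -1.27,"dy": 2.87,"dz": -0.8,"wx": 0,"wy": 0,"wz": 0,"hand": 20},{"dx": -1.27,"dy": 2.87,"dz": -0.6,"wx": 0,"wy": 0,"wz": 0,"hand": 20},{"dx": -1.27,"dy": 2.87,"dz": -0.45,"wx": 0,"wy": 0,"wz": 0,"hand": 20},{"dx": -1.27,"dy": 2.87,"dz": -0.4,"wx": 0,"wy": 0,"wz": 0,"hand": 20},{"dx": -1.27,"dy": 2.87,"dz": -0.4,"wx": 0,"wy": 0,"wz": 0,"hand": 20}]}}

```text
clock: 5.9
eef_pos: [0.5755, -0.1411, 0.0791]
tool_rot: [0.753, 0.658, -0.001, -0.001]
ft_force: [-0.5, -0.7, -1.3]
grip_width: 0.0305
grasp_force: 60.2
```

Run:
```python
from h import *
o=bot.get_obs();print(o['grip_width'],o['grasp_force'],o['eef_pos'],o['ft_force'],o['tool_rot'])
print(go(.5775,-.142,.0711))
cv2.imwrite("pics/w4.png",bot.camera("wrist")[:,:,::-1])
```

```text
0.03048385205170226 60.237332582473755 [ 0.57546667 -0.14106737  0.0790812 ] [-0.50399134 -0.72741373 -1.34017273] [ 7.52651647e-01  6.58418087e-01 -5.90573232e-04 -8.79176941e-04]
(array([-0.013,  0.043,  0.16 ]), array([0., 0., 0.]))
```

View pics/w4.png

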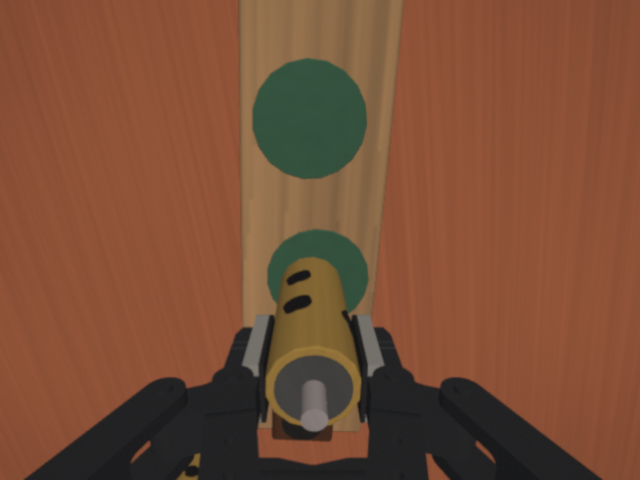

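d hangs upright over the last disc, so I'll lower it, release it and lift off.

{"fn": "drive_tool", "kwargs": {"rows": [{"dx": -0.01,"dy": 0.03,"dz": 0.1,"wx": 0,"wy": 0,"wz": 0,"hand": 20},{"dx": -0.01,"dy": 0.03,"dz": 0.16,"wx": 0,"wy": 0,"wz": 0,"hand": 20},{"dx": -0.01,"dy": 0.03,"dz": 0.19,"wx": 0,"wy": 0,"wz": 0,"hand": 20},{"dx": -0.01,"dy": 0.03,"dz": 0.2,"wx": 0,"wy": 0,"wz": 0,"hand": 20},{"dx": -0.01,"dy": 0.03,"dz": 0.2,"wx": 0,"wy": 0,"wz": 0,"hand": 20}]}}

```text
clock: 6.45
eef_pos: [0.5784, -0.1425, 0.0712]
tool_rot: [0.753, 0.658, 0.0, 0.0]
ft_force: [-2.7, -1.0, 5.7]
grip_width: 0.0308
grasp_force: 60.9
```

{"fn": "drive_tool", "kwargs": {"rows": [{"dx": 0,"dy": 0,"dz": 0,"wx": 0,"wy": 0,"wz": 0,"hand": 36},{"dx": 0,"dy": 0,"dz": 0,"wx": 0,"wy": 0,"wz": 0,"hand": 45},{"dx": 0,"dy": 0,"dz": 0,"wx": 0,"wy": 0,"wz": 0,"hand": 60},{"dx": 0,"dy": 0,"dz": 0,"wx": 0,"wy": 0,"wz": 0,"hand": 60},{"dx": 0,"dy": 0,"dz": 0,"wx": 0,"wy": 0,"wz": 0,"hand": 60},{"dx": 0,"dy": 0,"dz": -0.6,"wx": 0,"wy": 0,"wz": 0,"hand": 60},{"dx": 0,"dy": 0,"dz": -1.4,"wx": 0,"wy": 0,"wz": 0,"hand": 60},{"dx": 0,"dy": 0,"dz": -2.2,"wx": 0,"wy": 0,"wz": 0,"hand": 60},{"dx": 0,"dy": 0,"dz": -2.2,"wx": 0,"wy": 0,"wz": 0,"hand": 60}]}}

```text
clock: 7.35
eef_pos: [0.5819, -0.1434, 0.1867]
tool_rot: [0.753, 0.658, 0.004, 0.005]
ft_force: [1.0, 0.2, -0.1]
grip_width: 0.0601
grasp_force: 0.0
```

Run:
```python
from h import *
o=bot.get_obs();print(o['clock'],o['grip_width'],o['eef_pos'])
bot.camera("wrist")
for d in bot.look_for("wrist","piston_d")[:3]:
    e=np.array(d["extent"]); print(e.round(),d["score"],[(p,*(v.round(4) for v in fit("wrist",p,e,[.57,-.15],z,o))) for p,z in (("d",.01),("b",0))])
bot.camera("top")
for d in bot.look_for("top","piston_d")[:5]: print(np.round(d["extent"]),d["score"])
print(go(.480,-.268,.17))
```

```text
7.35 0.06012069973231953 [ 0.58193421 -0.14341217  0.18666554]
[303. 251.  56.  80.] 0.92 [('d', array([ 0.5769, -0.1446]), array([53.0887, 81.282 ])), ('b', array([ 0.5751, -0.1545]), array([34.1404, 53.1152]))]
[136. 278.  24.  19.] 0.67
[230. 292.  17.  18.] 0.51
[240. 192.  31.  29.] 0.21
(array([-2.752, -1.592,  0.173]), array([0., 0., 0.]))
```

d is standing 3 mm from its disc's centre. Next is b.

{"fn": "drive_tool", "kwargs": {"rows": [{"dx": -0.8,"dy": -0.5,"dz": 0,"wx": 0,"wy": 0,"wz": 0,"hand": 60},{"dx": -1.6,"dy": -1.0,"dz": 0,"wx": 0,"wy": 0,"wz": 0,"hand": 85},{"dx": -2.4,"dy": -1.5,"dz": 0,"wx": 0,"wy": 0,"wz": 0,"hand": 85},{"dx": -2.75,"dy": -1.6,"dz": 0.7,"wx": 0,"wy": 0,"wz": 0,"hand": 85},{"dx": -2.75,"dy": -1.6,"dz": 1.0,"wx": 0,"wy": 0,"wz": 0,"hand": 85},{"dx": -2.75,"dy": -1.6,"dz": 1.0,"wx": 0,"wy": 0,"wz": 0,"hand": 85},{"dx": -2.75,"dy": -1.6,"dz": 1.0,"wx": 0,"wy": 0,"wz": 0,"hand": 85}]}}

```text
clock: 8.25
eef_pos: [0.4798, -0.2676, 0.1287]
tool_rot: [0.753, 0.658, -0.0, -0.001]
ft_force: [0.5, -0.2, 0.9]
grip_width: 0.0854
grasp_force: 0.0
```

```bash
cat > near.py <<'E'
from h import *
import sys
p,zt=sys.argv[1],float(sys.argv[2])
o=bot.get_obs();print(round(o['clock'],2),o['eef_pos'].round(4)); bot.camera("wrist")
for d in bot.look_for("wrist","piston_a")[:4]:
    e=np.array(d["extent"]); s,w=fit("wrist",p,e,o["eef_pos"][:2],0,o); print(e.round(),round(d["score"],2),s.round(4),w.round(),"go",go(*s,zt))
E
python3 near.py b .034
```

```text
8.25 [ 0.4798 -0.2676  0.1287]
[492.  27. 132.  50.] 0.79 [ 0.5861 -0.1544] [93. 75.] go (array([2.529, 1.777, 1.926]), array([0., 0., 0.]))
[312. 270.  46.  63.] 0.73 [ 0.478  -0.2721] [43. 69.] go (array([-0.092, -0.053,  1.926]), array([0., 0., 0.]))
```

{"fn": "drive_tool", "kwargs": {"rows": [{"dx": -0.09,"dy": -0.04,"dz": 0.5,"wx": 0,"wy": 0,"wz": 0,"hand": 85},{"dx": -0.09,"dy": -0.04,"dz": 1.3,"wx": 0,"wy": 0,"wz": 0,"hand": 85},{"dx": -0.09,"dy": -0.04,"dz": 1.92,"wx": 0,"wy": 0,"wz": 0,"hand": 85},{"dx": -0.09,"dy": -0.04,"dz": 1.92,"wx": 0,"wy": 0,"wz": 0,"hand": 60},{"dx": -0.09,"dy": -0.04,"dz": 1.92,"wx": 0,"wy": 0,"wz": 0,"hand": 45},{"dx": -0.09,"dy": -0.04,"dz": 1.92,"wx": 0,"wy": 0,"wz": 0,"hand": 32},{"dx": -0.09,"dy": -0.04,"dz": 1.92,"wx": 0,"wy": 0,"wz": 0,"hand": 14},{"dx": -0.09,"dy": -0.04,"dz": 1.92,"wx": 0,"wy": 0,"wz": 0,"hand": 14},{"dx": -0.09,"dy": -0.04,"dz": 1.92,"wx": 0,"wy": 0,"wz": 0,"hand": 14},{"dx": -0.09,"dy": -0.04,"dz": 1.92,"wx": 0,"wy": 0,"wz": 0,"hand": 14},{"dx": -0.09,"dy": -0.04,"dz": 1.92,"wx": 0,"wy": 0,"wz": 0,"hand": 14},{"dx": -0.09,"dy": -0.04,"dz": 1.92,"wx": 0,"wy": 0,"wz": 0,"hand": 14}]}}

```text
clock: 9.55
eef_pos: [0.4794, -0.2731, 0.0362]
tool_rot: [0.753, 0.658, 0.001, 0.002]
ft_force: [-0.4, 1.0, 5.8]
grip_width: 0.0226
grasp_force: 58.5
```

```bash
python3 -c "
from h import *
o=bot.get_obs();print(o['grip_width'],o['grasp_force'],o['eef_pos'])
print(go(.604,.024,o['eef_pos'][2]+.02), go(.48,.02,.1))"
```

```text
0.02259899066978077 58.51932764053345 [ 0.4793994  -0.27306561  0.03617854]
(array([ 6.22 ,  1.678, -0.402]), array([0., 0., 0.])) (array([ 5.809, -0.766, -1.288]), array([0., 0., 0.]))
```

{"fn": "drive_tool", "kwargs": {"rows": [{"dx": 0,"dy": 0,"dz": -0.6,"wx": 0,"wy": 0,"wz": 0,"hand": 14},{"dx": 0,"dy": 0,"dz": -1.5,"wx": 0,"wy": 0,"wz": 0,"hand": 14},{"dx": 0.3,"dy": 0,"dz": -2.3,"wx": 0,"wy": 0,"wz": 0,"hand": 14},{"dx": 1.0,"dy": 0.1,"dz": -2.7,"wx": 0,"wy": 0,"wz": 0,"hand": 14},{"dx": 1.9,"dy": 0.2,"dz": -2.7,"wx": 0,"wy": 0,"wz": 0,"hand": 14},{"dx": 2.8,"dy": 0.4,"dz": -2.7,"wx": 0,"wy": 0,"wz": 0,"hand": 14},{"dx": 3.7,"dy": 0.6,"dz": -2.7,"wx": 0,"wy": 0,"wz": 0,"hand": 14},{"dx": 4.6,"dy": 0.9,"dz": -2.7,"wx": 0,"wy": 0,"wz": 0,"hand": 14},{"dx": 5.4,"dy": 1.3,"dz": -2.7,"wx": 0,"wy": 0,"wz": 0,"hand": 14},{"dx": 6.0,"dy": 1.6,"dz": -2.5,"wx": 0,"wy": 0,"wz": 0,"hand": 14},{"dx": 6.22,"dy": 1.68,"dz": -1.8,"wx": 0,"wy": 0,"wz": 0,"hand": 14},{"dx": 6.22,"dy": 1.68,"dz": -1.0,"wx": 0,"wy": 0,"wz": 0,"hand": 14},{"dx": 6.22,"dy": 1.68,"dz": -0.5,"wx": 0,"wy": 0,"wz": 0,"hand": 14},{"dx": 6.22,"dy": 1.68,"dz": -0.4,"wx": 0,"wy": 0,"wz": 0,"hand": 14},{"dx": 6.22,"dy": 1.68,"dz": -0.4,"wx": 0,"wy": 0,"wz": 0,"hand": 14}]}}

```text
clock: 11.05
eef_pos: [0.6022, 0.0246, 0.0535]
tool_rot: [0.753, 0.658, -0.001, -0.0]
ft_force: [-0.5, -0.4, -0.6]
grip_width: 0.0229
grasp_force: 59.0
```

Run:
```python
from h import *
o=bot.get_obs();print(o['grip_width'],o['grasp_force'],o['eef_pos'],o['ft_force'])
print(go(.604,.024,.0444))
```

```text
0.022935447561837238 59.011951088905334 [0.60224027 0.02464625 0.05354616] [-0.48769973 -0.44547169 -0.62500431]
(array([-0.008,  0.037,  0.183]), array([0., 0., 0.]))
```

{"fn": "drive_tool", "kwargs": {"rows": [{"dx": -0.01,"dy": 0.03,"dz": 0.1,"wx": 0,"wy": 0,"wz": 0,"hand": 14},{"dx": -0.01,"dy": 0.03,"dz": 0.16,"wx": 0,"wy": 0,"wz": 0,"hand": 14},{"dx": -0.01,"dy": 0.03,"dz": 0.19,"wx": 0,"wy": 0,"wz": 0,"hand": 14},{"dx": -0.01,"dy": 0.03,"dz": 0.2,"wx": 0,"wy": 0,"wz": 0,"hand": 14},{"dx": -0.01,"dy": 0.03,"dz": 0.2,"wx": 0,"wy": 0,"wz": 0,"hand": 14},{"dx": -0.01,"dy": 0.03,"dz": 0.2,"wx": 0,"wy": 0,"wz": 0,"hand": 28},{"dx": -0.01,"dy": 0.03,"dz": 0.2,"wx": 0,"wy": 0,"wz": 0,"hand": 38},{"dx": -0.01,"dy": 0.03,"dz": 0.2,"wx": 0,"wy": 0,"wz": 0,"hand": 55},{"dx": -0.01,"dy": 0.03,"dz": 0.2,"wx": 0,"wy": 0,"wz": 0,"hand": 55},{"dx": -0.01,"dy": 0.03,"dz": 0.2,"wx": 0,"wy": 0,"wz": 0,"hand": 55},{"dx": -0.01,"dy": 0.03,"dz": -0.4,"wx": 0,"wy": 0,"wz": 0,"hand": 55},{"dx": -0.01,"dy": 0.03,"dz": -1.2,"wx": 0,"wy": 0,"wz": 0,"hand": 60},{"dx": -0.01,"dy": 0.03,"dz": -2.0,"wx": 0,"wy": 0,"wz": 0,"hand": 60},{"dx": -0.01,"dy": 0.03,"dz": -2.0,"wx": 0,"wy": 0,"wz": 0,"hand": 60},{"dx": -0.01,"dy": 0.03,"dz": -2.0,"wx": 0,"wy": 0,"wz": 0,"hand": 60}]}}

```text
clock: 12.55
eef_pos: [0.605, 0.0241, 0.1551]
tool_rot: [0.753, 0.658, 0.001, 0.001]
ft_force: [0.0, 0.6, -0.4]
grip_width: 0.0597
grasp_force: 0.0
```

```bash
cat > chk.py <<'E'
from h import *
import sys
p=sys.argv[1]; nxt=[float(v) for v in sys.argv[2:]]
o=bot.get_obs();print(round(o['clock'],2),o['eef_pos'].round(4)); bot.camera("wrist")
for d in bot.look_for("wrist","piston_d")[:4]:
    e=np.array(d["extent"]); s,w=fit("wrist",p,e,o["eef_pos"][:2],.01,o); print(e.round(),round(d["score"],2),s.round(4),w.round())
if nxt: print(go(*nxt))
E
python3 chk.py b .457 .284 .15
```

```text
12.55 [0.605  0.0241 0.1551]
[313. 252.  42.  60.] 0.97 [0.6056 0.0256] [41. 62.]
[ 36. 152.  66.  38.] 0.9 [0.4506 0.1114] [106.  47.]
[306. 437.  41.  52.] 0.88 [ 0.5808 -0.1206] [33. 88.]
(array([ 4.763, -3.592,  0.057]), array([0., 0., 0.]))
```

b is placed well. Next is c.

{"fn": "drive_tool", "kwargs": {"rows": [{"dx": 0.8,"dy": -0.6,"dz": 0,"wx": 0,"wy": 0,"wz": 0,"hand": 60},{"dx": 1.6,"dy": -1.2,"dz": 0,"wx": 0,"wy": 0,"wz": 0,"hand": 85},{"dx": 2.4,"dy": -1.8,"dz": 0,"wx": 0,"wy": 0,"wz": 0,"hand": 85},{"dx": 3.2,"dy": -2.4,"dz": 0,"wx": 0,"wy": 0,"wz": 0,"hand": 85},{"dx": 4.0,"dy": -3.0,"dz": 0,"wx": 0,"wy": 0,"wz": 0,"hand": 85},{"dx": 4.76,"dy": -3.59,"dz": 0,"wx": 0,"wy": 0,"wz": 0,"hand": 85},{"dx": 4.76,"dy": -3.59,"dz": 0,"wx": 0,"wy": 0,"wz": 0,"hand": 85},{"dx": 4.76,"dy": -3.59,"dz": 0,"wx": 0,"wy": 0,"wz": 0,"hand": 85}]}}

```text
clock: 13.45
eef_pos: [0.4564, 0.2843, 0.1521]
tool_rot: [0.752, 0.659, -0.002, 0.0]
ft_force: [0.8, -0.0, -0.5]
grip_width: 0.0848
grasp_force: 0.0
```

```bash
python3 near.py c .048
```

```text
13.45 [0.4564 0.2843 0.1521]
[313. 442.  28.  46.] 0.66 [0.4363 0.1343] [ 40. 104.] go (array([-2.997, -0.024,  2.099]), array([0., 0., 0.]))
[318. 259.  48.  75.] 0.66 [0.4589 0.2812] [48. 76.] go (array([-0.024,  0.029,  2.093]), array([0., 0., 0.]))
```

{"fn": "drive_tool", "kwargs": {"rows": [{"dx": -0.03,"dy": 0.04,"dz": 0.6,"wx": 0,"wy": 0,"wz": 0,"hand": 85},{"dx": -0.03,"dy": 0.04,"dz": 1.4,"wx": 0,"wy": 0,"wz": 0,"hand": 85},{"dx": -0.03,"dy": 0.04,"dz": 2.05,"wx": 0,"wy": 0,"wz": 0,"hand": 85},{"dx": -0.03,"dy": 0.04,"dz": 2.05,"wx": 0,"wy": 0,"wz": 0,"hand": 60},{"dx": -0.03,"dy": 0.04,"dz": 2.05,"wx": 0,"wy": 0,"wz": 0,"hand": 45},{"dx": -0.03,"dy": 0.04,"dz": 2.05,"wx": 0,"wy": 0,"wz": 0,"hand": 35},{"dx": -0.03,"dy": 0.04,"dz": 2.05,"wx": 0,"wy": 0,"wz": 0,"hand": 18},{"dx": -0.03,"dy": 0.04,"dz": 2.05,"wx": 0,"wy": 0,"wz": 0,"hand": 18},{"dx": -0.03,"dy": 0.04,"dz": 2.05,"wx": 0,"wy": 0,"wz": 0,"hand": 18},{"dx": -0.03,"dy": 0.04,"dz": 2.05,"wx": 0,"wy": 0,"wz": 0,"hand": 18},{"dx": -0.03,"dy": 0.04,"dz": 2.05,"wx": 0,"wy": 0,"wz": 0,"hand": 18},{"dx": -0.03,"dy": 0.04,"dz": 2.05,"wx": 0,"wy": 0,"wz": 0,"hand": 18}]}}

```text
clock: 14.75
eef_pos: [0.4613, 0.2829, 0.0534]
tool_rot: [0.753, 0.658, 0.002, 0.001]
ft_force: [-0.9, -1.0, 5.4]
grip_width: 0.0265
grasp_force: 58.2
```

```bash
python3 -c "
from h import *
o=bot.get_obs();print(o['grip_width'],o['grasp_force'],o['eef_pos'])
print(go(.584,-.060,o['eef_pos'][2]+.02))"
```

```text
0.026482745195040923 58.222349882125854 [0.46125267 0.28292876 0.0534223 ]
(array([-6.469,  3.35 , -0.402]), array([0., 0., 0.]))
```

{"fn": "drive_tool", "kwargs": {"rows": [{"dx": 0,"dy": 0,"dz": -0.6,"wx": 0,"wy": 0,"wz": 0,"hand": 18},{"dx": 0,"dy": 0,"dz": -1.5,"wx": 0,"wy": 0,"wz": 0,"hand": 18},{"dx": -0.3,"dy": 0,"dz": -2.3,"wx": 0,"wy": 0,"wz": 0,"hand": 18},{"dx": -1.1,"dy": 0.2,"dz": -2.7,"wx": 0,"wy": 0,"wz": 0,"hand": 18},{"dx": -2.0,"dy": 0.5,"dz": -2.7,"wx": 0,"wy": 0,"wz": 0,"hand": 18},{"dx": -2.9,"dy": 0.9,"dz": -2.7,"wx": 0,"wy": 0,"wz": 0,"hand": 18},{"dx": -3.8,"dy": 1.3,"dz": -2.7,"wx": 0,"wy": 0,"wz": 0,"hand": 18},{"dx": -4.6,"dy": 1.8,"dz": -2.7,"wx": 0,"wy": 0,"wz": 0,"hand": 18},{"dx": -5.4,"dy": 2.4,"dz": -2.7,"wx": 0,"wy": 0,"wz": 0,"hand": 18},{"dx": -6.1,"dy": 3.0,"dz": -2.7,"wx": 0,"wy": 0,"wz": 0,"hand": 18},{"dx": -6.47,"dy": 3.35,"dz": -2.6,"wx": 0,"wy": 0,"wz": 0,"hand": 18},{"dx": -6.47,"dy": 3.35,"dz": -1.8,"wx": 0,"wy": 0,"wz": 0,"hand": 18},{"dx": -6.47,"dy": 3.35,"dz": -1.0,"wx": 0,"wy": 0,"wz": 0,"hand": 18},{"dx": -6.47,"dy": 3.35,"dz": -0.5,"wx": 0,"wy": 0,"wz": 0,"hand": 18},{"dx": -6.47,"dy": 3.35,"dz": -0.4,"wx": 0,"wy": 0,"wz": 0,"hand": 18},{"dx": -6.47,"dy": 3.35,"dz": -0.4,"wx": 0,"wy": 0,"wz": 0,"hand": 18}]}}

```text
clock: 16.35
eef_pos: [0.582, -0.0607, 0.0709]
tool_rot: [0.753, 0.658, -0.001, -0.001]
ft_force: [-0.2, -0.1, 0.2]
grip_width: 0.0267
grasp_force: 58.8
```

Run:
```python
from h import *
o=bot.get_obs();print(o['grip_width'],o['grasp_force'],o['eef_pos'],o['ft_force'])
print(go(.584,-.060,.0615))
```

```text
0.02668417531426949 58.83426368236542 [ 0.58203002 -0.06067172  0.07086312] [-0.19986806 -0.12931201  0.24584323]
(array([0.019, 0.038, 0.187]), array([0., 0., 0.]))
```

{"fn": "drive_tool", "kwargs": {"rows": [{"dx": 0.01,"dy": 0.03,"dz": 0.1,"wx": 0,"wy": 0,"wz": 0,"hand": 18},{"dx": 0.01,"dy": 0.03,"dz": 0.16,"wx": 0,"wy": 0,"wz": 0,"hand": 18},{"dx": 0.01,"dy": 0.03,"dz": 0.19,"wx": 0,"wy": 0,"wz": 0,"hand": 18},{"dx": 0.01,"dy": 0.03,"dz": 0.2,"wx": 0,"wy": 0,"wz": 0,"hand": 18},{"dx": 0.01,"dy": 0.03,"dz": 0.2,"wx": 0,"wy": 0,"wz": 0,"hand": 18},{"dx": 0.01,"dy": 0.03,"dz": 0.2,"wx": 0,"wy": 0,"wz": 0,"hand": 32},{"dx": 0.01,"dy": 0.03,"dz": 0.2,"wx": 0,"wy": 0,"wz": 0,"hand": 42},{"dx": 0.01,"dy": 0.03,"dz": 0.2,"wx": 0,"wy": 0,"wz": 0,"hand": 60},{"dx": 0.01,"dy": 0.03,"dz": 0.2,"wx": 0,"wy": 0,"wz": 0,"hand": 60},{"dx": 0.01,"dy": 0.03,"dz": 0.2,"wx": 0,"wy": 0,"wz": 0,"hand": 60},{"dx": 0.01,"dy": 0.03,"dz": -0.4,"wx": 0,"wy": 0,"wz": 0,"hand": 60},{"dx": 0.01,"dy": 0.03,"dz": -1.2,"wx": 0,"wy": 0,"wz": 0,"hand": 60},{"dx": 0.01,"dy": 0.03,"dz": -2.0,"wx": 0,"wy": 0,"wz": 0,"hand": 60},{"dx": 0.01,"dy": 0.03,"dz": -2.0,"wx": 0,"wy": 0,"wz": 0,"hand": 60},{"dx": 0.01,"dy": 0.03,"dz": -2.0,"wx": 0,"wy": 0,"wz": 0,"hand": 60}]}}

```text
clock: 17.85
eef_pos: [0.585, -0.0607, 0.1725]
tool_rot: [0.753, 0.658, 0.001, 0.001]
ft_force: [-0.5, 0.0, -0.8]
grip_width: 0.0601
grasp_force: 0.0
```

```bash
python3 chk.py c .433 .112 .125
```

```text
17.85 [ 0.585  -0.0607  0.1725]
[37. 18. 70. 33.] 0.91 [0.4499 0.095 ] [130.  83.]
[310. 253.  47.  72.] 0.71 [ 0.5829 -0.0624] [46. 72.]
[318. 363.  55. 102.] 0.66 [ 0.5768 -0.1488] [41. 88.]
(array([ 3.017, -3.436,  0.908]), array([0., 0., 0.]))
```

c is good. The last one is a.

{"fn": "drive_tool", "kwargs": {"rows": [{"dx": 0.3,"dy": -0.8,"dz": 0,"wx": 0,"wy": 0,"wz": 0,"hand": 60},{"dx": 0.9,"dy": -1.5,"dz": 0,"wx": 0,"wy": 0,"wz": 0,"hand": 85},{"dx": 1.6,"dy": -2.2,"dz": 0,"wx": 0,"wy": 0,"wz": 0,"hand": 85},{"dx": 2.3,"dy": -2.9,"dz": 0.2,"wx": 0,"wy": 0,"wz": 0,"hand": 85},{"dx": 3.02,"dy": -3.44,"dz": 0.6,"wx": 0,"wy": 0,"wz": 0,"hand": 85},{"dx": 3.02,"dy": -3.44,"dz": 0.9,"wx": 0,"wy": 0,"wz": 0,"hand": 85},{"dx": 3.02,"dy": -3.44,"dz": 0.9,"wx": 0,"wy": 0,"wz": 0,"hand": 85},{"dx": 3.02,"dy": -3.44,"dz": 0.9,"wx": 0,"wy": 0,"wz": 0,"hand": 85}]}}

```text
clock: 18.75
eef_pos: [0.4332, 0.1118, 0.1255]
tool_rot: [0.753, 0.658, -0.001, -0.0]
ft_force: [0.3, 0.2, -0.4]
grip_width: 0.0851
grasp_force: 0.0
```

```bash
python3 near.py a .022
```

```text
18.75 [0.4332 0.1118 0.1255]
[596. 362.  88.  84.] 0.79 [0.6144 0.0134] [77. 67.] go (array([-1.457,  3.828,  2.092]), array([0., 0., 0.]))
[311. 259.  38.  54.] 0.64 [0.4316 0.1122] [34. 53.] go (array([ 0.007, -0.062,  2.091]), array([0., 0., 0.]))
```

{"fn": "drive_tool", "kwargs": {"rows": [{"dx": 0,"dy": -0.05,"dz": 0.6,"wx": 0,"wy": 0,"wz": 0,"hand": 85},{"dx": 0,"dy": -0.05,"dz": 1.4,"wx": 0,"wy": 0,"wz": 0,"hand": 85},{"dx": 0,"dy": -0.05,"dz": 2.02,"wx": 0,"wy": 0,"wz": 0,"hand": 85},{"dx": 0,"dy": -0.05,"dz": 2.02,"wx": 0,"wy": 0,"wz": 0,"hand": 60},{"dx": 0,"dy": -0.05,"dz": 2.02,"wx": 0,"wy": 0,"wz": 0,"hand": 42},{"dx": 0,"dy": -0.05,"dz": 2.02,"wx": 0,"wy": 0,"wz": 0,"hand": 28},{"dx": 0,"dy": -0.05,"dz": 2.02,"wx": 0,"wy": 0,"wz": 0,"hand": 10},{"dx": 0,"dy": -0.05,"dz": 2.02,"wx": 0,"wy": 0,"wz": 0,"hand": 10},{"dx": 0,"dy": -0.05,"dz": 2.02,"wx": 0,"wy": 0,"wz": 0,"hand": 10},{"dx": 0,"dy": -0.05,"dz": 2.02,"wx": 0,"wy": 0,"wz": 0,"hand": 10},{"dx": 0,"dy": -0.05,"dz": 2.02,"wx": 0,"wy": 0,"wz": 0,"hand": 10},{"dx": 0,"dy": -0.05,"dz": 2.02,"wx": 0,"wy": 0,"wz": 0,"hand": 10}]}}

```text
clock: 20.05
eef_pos: [0.4329, 0.1127, 0.0271]
tool_rot: [0.753, 0.658, 0.002, 0.001]
ft_force: [-0.3, -1.3, 5.5]
grip_width: 0.0182
grasp_force: 58.4
```

```bash
python3 -c "
from h import *
o=bot.get_obs();print(o['grip_width'],o['grasp_force'],o['eef_pos'])
print(go(.6145,.100,o['eef_pos'][2]+.02))"
```

```text
0.0182322827173064 58.36195170879364 [0.43291654 0.11273287 0.0271331 ]
(array([ 0.233,  3.635, -0.386]), array([0., 0., 0.]))
```

{"fn": "drive_tool", "kwargs": {"rows": [{"dx": 0,"dy": 0,"dz": -0.6,"wx": 0,"wy": 0,"wz": 0,"hand": 10},{"dx": 0,"dy": 0,"dz": -1.4,"wx": 0,"wy": 0,"wz": 0,"hand": 10},{"dx": 0.1,"dy": 0.6,"dz": -1.8,"wx": 0,"wy": 0,"wz": 0,"hand": 10},{"dx": 0.2,"dy": 1.4,"dz": -1.8,"wx": 0,"wy": 0,"wz": 0,"hand": 10},{"dx": 0.23,"dy": 2.3,"dz": -1.8,"wx": 0,"wy": 0,"wz": 0,"hand": 10},{"dx": 0.23,"dy": 3.1,"dz": -1.8,"wx": 0,"wy": 0,"wz": 0,"hand": 10},{"dx": 0.23,"dy": 3.63,"dz": -1.8,"wx": 0,"wy": 0,"wz": 0,"hand": 10},{"dx": 0.23,"dy": 3.63,"dz": -1.2,"wx": 0,"wy": 0,"wz": 0,"hand": 10},{"dx": 0.23,"dy": 3.63,"dz": -0.6,"wx": 0,"wy": 0,"wz": 0,"hand": 10},{"dx": 0.23,"dy": 3.63,"dz": -0.4,"wx": 0,"wy": 0,"wz": 0,"hand": 10},{"dx": 0.23,"dy": 3.63,"dz": -0.4,"wx": 0,"wy": 0,"wz": 0,"hand": 10},{"dx": 0.23,"dy": 3.63,"dz": -0.4,"wx": 0,"wy": 0,"wz": 0,"hand": 10}]}}

```text
clock: 21.25
eef_pos: [0.6134, 0.0998, 0.0467]
tool_rot: [0.753, 0.658, 0.001, 0.0]
ft_force: [0.7, 0.6, 0.2]
grip_width: 0.0178
grasp_force: 58.9
```

Run:
```python
from h import *
o=bot.get_obs();print(o['grip_width'],o['grasp_force'],o['eef_pos'],o['ft_force'])
print(go(.6145,.100,.035))
```

```text
0.01779836462314593 58.87460768222809 [0.61343402 0.09979102 0.04666175] [0.73218977 0.63374824 0.22573374]
(array([0.007, 0.02 , 0.233]), array([0., 0., 0.]))
```

{"fn": "drive_tool", "kwargs": {"rows": [{"dx": 0.01,"dy": 0.02,"dz": 0.1,"wx": 0,"wy": 0,"wz": 0,"hand": 10},{"dx": 0.01,"dy": 0.02,"dz": 0.16,"wx": 0,"wy": 0,"wz": 0,"hand": 10},{"dx": 0.01,"dy": 0.02,"dz": 0.19,"wx": 0,"wy": 0,"wz": 0,"hand": 10},{"dx": 0.01,"dy": 0.02,"dz": 0.2,"wx": 0,"wy": 0,"wz": 0,"hand": 10},{"dx": 0.01,"dy": 0.02,"dz": 0.2,"wx": 0,"wy": 0,"wz": 0,"hand": 10},{"dx": 0.01,"dy": 0.02,"dz": 0.2,"wx": 0,"wy": 0,"wz": 0,"hand": 24},{"dx": 0.01,"dy": 0.02,"dz": 0.2,"wx": 0,"wy": 0,"wz": 0,"hand": 34},{"dx": 0.01,"dy": 0.02,"dz": 0.2,"wx": 0,"wy": 0,"wz": 0,"hand": 50},{"dx": 0.01,"dy": 0.02,"dz": 0.2,"wx": 0,"wy": 0,"wz": 0,"hand": 50},{"dx": 0.01,"dy": 0.02,"dz": 0.2,"wx": 0,"wy": 0,"wz": 0,"hand": 50},{"dx": 0.01,"dy": 0.02,"dz": -0.4,"wx": 0,"wy": 0,"wz": 0,"hand": 50},{"dx": 0.01,"dy": 0.02,"dz": -1.2,"wx": 0,"wy": 0,"wz": 0,"hand": 50},{"dx": 0.01,"dy": 0.02,"dz": -2.0,"wx": 0,"wy": 0,"wz": 0,"hand": 60},{"dx": 0.01,"dy": 0.02,"dz": -2.8,"wx": 0,"wy": 0,"wz": 0,"hand": 60},{"dx": 0.01,"dy": 0.02,"dz": -3.6,"wx": 0,"wy": 0,"wz": 0,"hand": 60},{"dx": 0.01,"dy": 0.02,"dz": -3.6,"wx": 0,"wy": 0,"wz": 0,"hand": 60},{"dx": 0.01,"dy": 0.02,"dz": -3.6,"wx": 0,"wy": 0,"wz": 0,"hand": 60}]}}

```text
clock: 22.95
eef_pos: [0.6145, 0.1, 0.2266]
tool_rot: [0.753, 0.658, 0.001, 0.001]
ft_force: [1.2, -0.4, -0.8]
grip_width: 0.0604
grasp_force: 0.0
```

Run:
```python
from h import *
o=bot.get_obs();print(o['clock'],o["eef_pos"])
cv2.imwrite("pics/w5.png",bot.camera("wrist")[:,:,::-1])
D={"a":(.6145,.1),"b":(.604,.024),"c":(.584,-.06),"d":(.5775,-.142)}
for d in bot.look_for("wrist","piston_d")[:6]:
    e=np.array(d["extent"]); p=min(D,key=lambda q:np.hypot(*(box("wrist",q,*D[q],.01,o)-e)[:2]))
    s,w=fit("wrist",p,e,D[p],.01,o); print(p,e.round(),s.round(4),w.round(),"off mm",((s-D[p])*1000).round(1))
bot.camera("top"); print([np.round(d["extent"]) for d in bot.look_for("top","gauge")[:1]])
```

```text
22.95 [0.61454881 0.10003748 0.22663392]
a [313. 225.  25.  35.] [0.6153 0.099 ] [25. 36.] off mm [ 0.8 -1. ]
b [312. 310.  32.  50.] [0.6045 0.0246] [29. 54.] off mm [0.5 0.6]
c [303. 402.  34.  78.] [ 0.5842 -0.0642] [32. 78.] off mm [ 0.2 -4.2]
[array([504., 184.,  18.,  98.])]
```

View pics/w5.png

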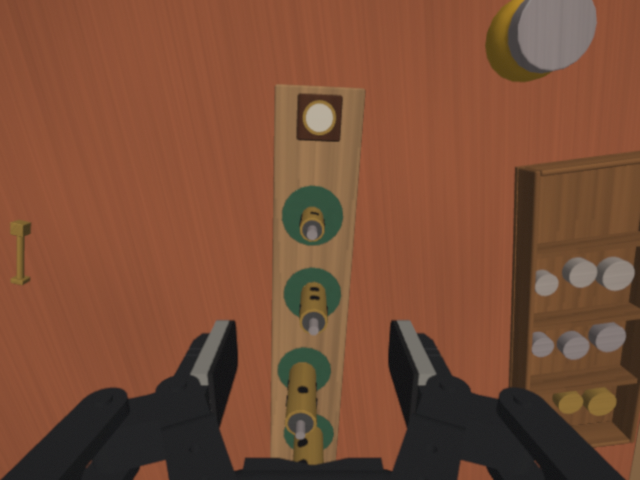

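The picture shows the pearl at (320,118). Below it a (312,225), b (312,310), c (303,400) and d (308,445) all stand upright on their discs, in order. The gauge has not moved.

```bash
python3 -c "
from workcell import bot
print(bot.job_done())"
```

```text
the job is handed in; nothing more can be done
None
```

All four pistons stand upright on the green discs, shortest next to the pearl button and tallest at the far end, each within about 5 mm of its disc's centre by camera; the gauge was left alone and the job is handed in (no verdict was returned).

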